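Shut and bolt the desk gate

TASK

Push the little oak gate fully shut with the fingertips. Then push the red pin along the slot so that the bolt runs all the way into the gate's keeper, and round the corner to the very end of the short leg of the slot, so that the bolt is locked; then let go and move clear. Only push: do not take the pin between the fingers, and leave the escapement wheel, pendulum bob, metronome case and tweezers stand where they are.

Things in the scene. Friction and masses are not known exactly. Their poses are not given: they have to be found in the camera images.
- latch: Fixed oak post with bright metal slot plate with a black L-shaped slot on top, sill and hinge post, one piece. Origin on the desk (z = 0) below the middle of the slot's long leg; its x points away from the robot, y to the robot's left, z up, turned up to 0.35 rad. Post: x -30 to 60, y -65 to 65 mm; flat plate top at z = 104 mm. Sill: 36 mm wide, 6 mm high, under the shut gate.
- slot_corner (a point): Where the pin's axis stands at the corner of the L-shaped slot: latch (x 0, y 35) mm, at the plate's top, 104 mm above the desk. Axes as the latch. The long leg runs from here 70 mm towards latch -y (there the bolt is drawn back), the short leg 35 mm towards latch +x. The slot is 18 mm wide, so the pin can enter the short leg only in the last 4 mm of the long leg.
- slot_end (a point): Where the pin's axis stands at the closed end of the slot's short leg: latch (x 35, y 35) mm, at the plate's top, 104 mm above the desk. Axes as the latch.
- gate (a joint): Gate angle in rad: 0 shut against its stop, positive ajar, swung towards the robot (latch -x). Hinge axis upright at latch (0, 360) mm; shut, it lies along latch x = 0 from y = 82 to 360 mm. Slatted oak, 278 mm long, 78 mm high, brass keeper loop to 98 mm high on its free end; hinge post 105 mm high. Turns stiffly (about 0.5 N at the middle) and stays where it is left.
- rail_mid (a point): Point on the robot-side face of the gate's top rail, 150 mm from the hinge axis, 61 mm above the desk. The rail is 22 mm high (50 to 72 mm above the desk) and 14 mm thick; it moves with the gate. Push here, away from the robot, to shut the gate.
- bolt (a joint): Travel in m of bolt and pin along the slot's long leg, towards the gate (latch +y): 0 drawn back, 0.070 fully shot into the keeper, against its stop. Needs about 3 N to move; stays where it is left. While the gate is ajar it misses the keeper.
- pin (a joint): Travel in m of the pin along the short leg (latch +x): 0 in the long leg, 0.035 at the very end of the short leg, where the bolt is locked. Needs about 2 N to move; stays where it is left. The slot blocks it until the bolt is fully shot.
- pin_top (a point): Top of the upright red pin, 14 mm in diameter with a round end, 144 mm above the desk; 40 mm of it stands above the plate. The pin moves sideways only and cannot be lifted.
- wheel: Loose brass escapement wheel lying flat, 48 mm across, 4 mm thick with a stub to 13 mm; origin under its centre. Leave alone.
- bob: Loose nickel pendulum bob, 40 mm across, 34 mm high; origin under its centre. Leave alone.
- stand: Loose steel tweezers stand, 70 x 60 mm, 90 mm high, behind the gate; origin under its centre. Leave alone.
- case: Loose maple metronome case, a pyramid 112 mm square at the foot and 165 mm high, to the right of the latch post; origin under its centre. Leave alone.

How it is judged:
On the way, in this order (a step that is already met when the one before it is completed fails the run):
1. the gate is shut (value of joint gate below 0.02 rad), for 0.2 s.
2. the bolt is shot with the pin still in the long leg (value of joint bolt above 0.062 m and value of joint pin below 0.01 m and value of joint gate below 0.03 rad), for 0.02 s.
3. the pin is at the end of the short leg (value of joint pin above 0.031 m), for 0.2 s.
At the end, for the whole second after the job is handed in: The gate is shut (within 0.03 rad), the bolt is shot (at least 62 of 70 mm) and the pin is at the end of the short leg (at least 31 of 35 mm) (value of joint gate below 0.03 rad and value of joint bolt above 0.062 m and value of joint pin above 0.031 m); the robot touches nothing.
It fails at once if the pin is taken between the fingers (horizontal distance between the grasp point and pin_top below 0.009 m and z of the grasp point in the frame of pin_top below 0.012 m).
It fails at once if the escapement wheel is moved (distance of wheel from where it was at the start of the episode above 0.015 m).
It fails at once if the pendulum bob is moved (distance of bob from where it was at the start of the episode above 0.015 m).
It fails at once if the tweezers stand is moved (distance of stand from where it was at the start of the episode above 0.015 m).
It fails at once if the metronome case is moved (distance of case from where it was at the start of the episode above 0.015 m).
It also fails if it takes over 58 s, if anything falls off the work surface, if the arm or the gripper's body presses on something with over 40 N, if the wrist force passes 120 N, or if a joint passes its speed limit or range.

ROBOT

A 7-joint arm with a two-finger parallel gripper is mounted at the origin on the work surface. World frame = base frame: x ahead of the robot, y to its left, z up, the work surface at z = 0. Lengths are in m, angles in rad, forces in N, time in s.
With the tool pointing down it reaches from about 0.4 to 0.875 m from the base axis. Payload 4.4 kg.
Tool frame: the origin (TCP) lies at the very end of the fingers, on their centre line; the grasp point (between the pads) lies 19 mm behind it; z points along the fingers, y is the line along which they close (so a half turn about z gives the same grasp; the last joint's range is limited). The gripper opens to 85 mm and grips with 20 to 120 N. Pads are 22 mm wide; open, the fingers measure 114 mm over their backs; the gripper's body (76 mm by 85 mm) begins 54 mm behind the grasp point. The pads swing forward as they close: fully open they stand 13 mm farther back than shut.
Start: joints at [-1.357, 0.628, 0.038, 1.517, -0.027, 0.996, -0.02], TCP at [0.179, 0.625, 0.231] pointing down, gripper open.
Joint ranges: [-3.06, 3.06], [-0.37, 2.12], [-1.25, 1.32], [0.18, 2.47], [-1.1, 4.24], [0.23, 1.98], [-2.94, 2.94]. Speed limits (rad/s): [2.57, 2.57, 3.14, 3.14, 3.14, 3.14, 3.14].

INTERFACE

Orientations are given as a unit quaternion [x, y, z, w].
In Python, from rig import manip, camera, camera_model, ticket gives the robot as it stands.
- The arm moves only by the shell command python3 -m handwheel 'ROWS' [OPENING] [FORCE]. ROWS is JSON, a list of rows, each an object of numbers: "tx", "ty", "tz": the shift along the world's x, y, z in m; "roll": the turn about the world's z in degrees. In form: [{"tx": .., "ty": .., "tz": .., "roll": ..}, ...]. A call has 1 to 5 rows; each row shifts and turns the commanded pose from where the row before left it; what a row does not reach is not made up. A row lasts 1/12 s, in which the tool goes at most 41.7 mm and 7.16 degrees, less where a joint would pass 70% of its speed; a pose out of reach is approached as far as the arm can. A call with a gripper value outside its range is refused whole. OPENING is the gripper's target within -1 to 1 (fully open at 1, half-way at 0, shut at -1), set as the call begins (- or left out, the last holds). The fingers move at their own pace and stop on an object; FORCE is the grip in N (left out, the last holds). Time passes only in rows, so rows that do not move let the fingers close. It gives the time, the measured TCP pose, the force, the opening and the grip force at its end, in the units of the state.
- manip.state(): the state, without advancing time (a new reading comes with each control period).
- camera(name): name is "side" or "top" or "wrist"; returns the picture (420x560x3 uint8, blue, green, red); there is no depth.
- camera_model(name): a dict with "mtx" (3x3 intrinsics, pixels), "pose" (4x4, takes a point from camera to world coordinates); the wrist camera has in their place "hand_eye" (4x4, takes a point from camera to tool coordinates, whose origin is the TCP and whose axes are the flange's). Camera axes: x right, y down, z forward; pixel columns grow to the right and rows downward; lengths in m; the calibration is good to about 2 mm. A picture is of the moment at which its call begins: read the wrist's pose just before it. camera_model takes no time and is no camera call.
- ticket.sign_off(): hands the job in; it is judged then, once.
The state is a dict: "time_s": time; "joints": joint angles; "dq": joint speeds; "joint_torque": joint torques, N m; "tool_pos": TCP position; "eef_rot": TCP orientation; "force": force on the tool from outside, world axes, zero at the start; "torque": the same for the moment, N m; "width": finger opening in m; "grip_force": force on a finger pad.
Only numpy, scipy, OpenCV 4.12 (cv2) and the standard library are available. Lean on these libraries where they do the work, as an engineer would, in place of code of your own. Each camera call takes 0.05 s, during which the arm holds its last target. There are 200 camera calls.

## Working session

There is one attempt and no reset: what is moved stays moved. The work goes in short steps, Python scripts to look and compute and a shell command to move; the robot and the scene stay as the last step left them, time stands still between calls to the robot, and variables do not carry over. Pictures are saved under pics/ and viewed, at most 10 in all, crops included, and the job is handed in when it is done.

```bash
mkdir -p pics; python3 - <<'E'
from rig import manip,camera,camera_model
import cv2
for n in("side","top"):
    cv2.imwrite(f"pics/{n}0.png",camera(n)); print(camera_model(n))
s=manip.state();print(s["time_s"],s["tool_pos"],s["eef_rot"],s["width"],s["force"])
E
```

```text
{'mtx': array([[498.46376014,   0.        , 282.54617245],
       [  0.        , 498.46376014, 213.34931288],
       [  0.        ,   0.        ,   1.        ]]), 'pose': array([[-0.85287079, -0.40219799,  0.33293873,  0.24701461],
       [-0.5220145 ,  0.66978403, -0.52810057,  0.5267344 ],
       [-0.01059606, -0.62420039, -0.78119242,  0.9105172 ],
       [ 0.        ,  0.        ,  0.        ,  1.        ]])}
{'mtx': array([[383.36422184,   0.        , 286.08443871],
       [  0.        , 383.36422184, 209.35950347],
       [  0.        ,   0.        ,   1.        ]]), 'pose': array([[-7.00255267e-02, -9.75840797e-01,  2.06956916e-01,
         4.22015619e-01],
       [-9.97545155e-01,  6.84395385e-02, -1.48220755e-02,
        -3.81407879e-03],
       [ 2.99950184e-04, -2.07486792e-01, -9.78237773e-01,
         9.09073925e-01],
       [ 0.00000000e+00,  0.00000000e+00,  0.00000000e+00,
         1.00000000e+00]])}
0.1 [0.17931196 0.62415945 0.23044467] [ 1.39430962e-01  9.90231384e-01 -8.95008050e-04 -1.06392100e-04] 0.08552074070917162 [ 0.09124561  0.509595   -0.75602311]
```

View pics/top0.png

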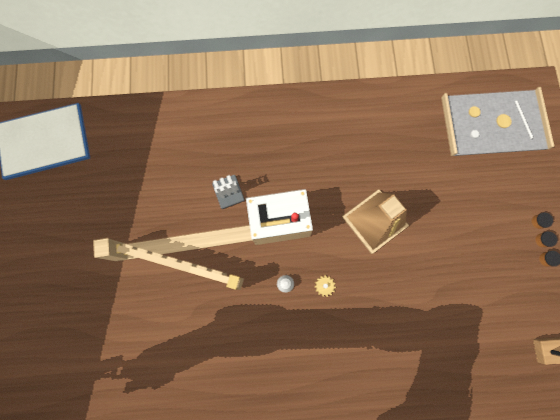

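View pics/side0.png

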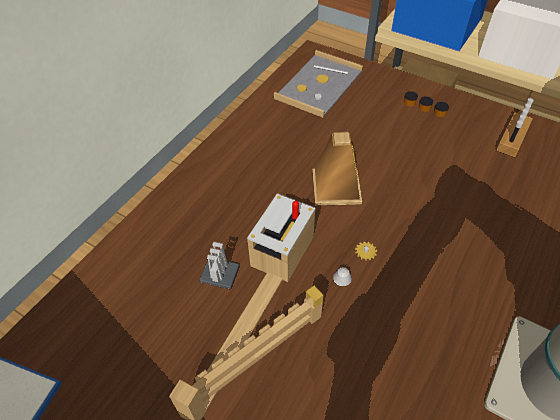

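Top view: latch plate at about (280,217), pin about (295,217), hinge post (103,248), gate's free end (235,282), bob (286,284), wheel (325,286), case (380,220), stand (228,190). I'll enlarge it to get the pixels more precisely.

```bash
python3 - <<'E'
import cv2,numpy as np
t=cv2.imread("pics/top0.png");s=cv2.imread("pics/side0.png")
a=cv2.resize(t[170:310,85:345],None,fx=3,fy=3,interpolation=cv2.INTER_CUBIC)
for i in range(100,345,20): cv2.putText(a,str(i),((i-85)*3,10),0,.35,(0,255,255),1);cv2.line(a,((i-85)*3,12),((i-85)*3,18),(0,255,255),1)
for i in range(180,310,10): cv2.putText(a,str(i),(0,(i-170)*3+4),0,.35,(0,255,255),1);cv2.line(a,(24,(i-170)*3),(30,(i-170)*3),(0,255,255),1)
cv2.imwrite("pics/top0c.png",a)
b=cv2.resize(s[180:420,165:365],None,fx=2.5,fy=2.5,interpolation=cv2.INTER_CUBIC)
for i in range(180,365,20): cv2.putText(b,str(i),(int((i-165)*2.5),10),0,.35,(0,255,255),1);cv2.line(b,(int((i-165)*2.5),12),(int((i-165)*2.5),18),(0,255,255),1)
for i in range(190,420,10): cv2.putText(b,str(i),(0,int((i-180)*2.5)+4),0,.35,(0,255,255),1);cv2.line(b,(24,int((i-180)*2.5)),(30,int((i-180)*2.5)),(0,255,255),1)
cv2.imwrite("pics/side0c.png",b)
E
```

```text
(no output)
```

View pics/top0c.png

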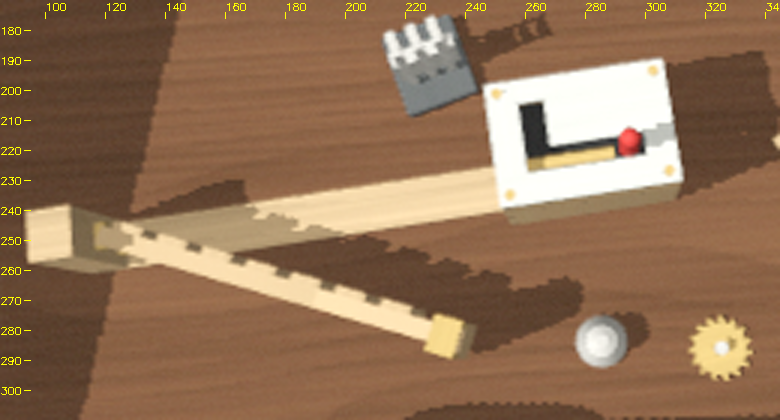

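View pics/side0c.png

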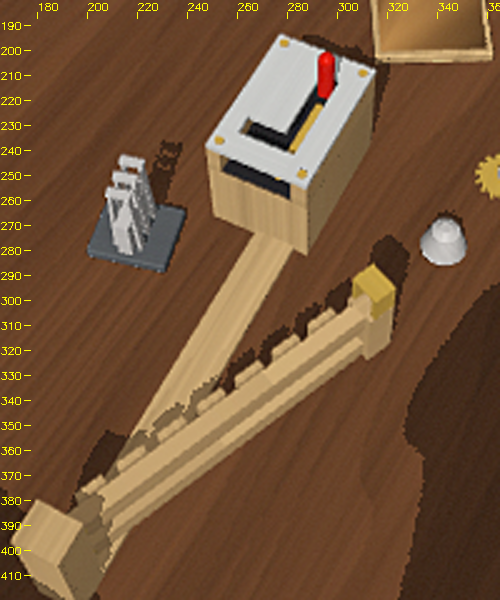

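The crops show the plate corners clearly in both views, with the pin drawn back and the gate about 0.4 rad ajar. Next I'll fit the latch pose to the corners from both views.

```bash
cat > h.py <<'E'
import numpy as np
from rig import camera_model
M={n:camera_model(n) for n in("top","side")}
def proj(n,P):
    m=M[n];T=np.linalg.inv(m["pose"]);p=T[:3,:3]@P+T[:3,3];q=m["mtx"]@p;return q[:2]/q[2]
def ray(n,uv,z):
    m=M[n];d=m["pose"][:3,:3]@np.linalg.inv(m["mtx"])@np.array([*uv,1]);o=m["pose"][:3,3];return o+d*(z-o[2])/d[2]
def L(p,q):
    c,s=np.cos(p[2]),np.sin(p[2]);return np.array([p[0]+c*q[0]-s*q[1],p[1]+s*q[0]+c*q[1],q[2]])
E
python3 - <<'E'
from h import *
from scipy.optimize import least_squares
C=[(.06,.065,.104),(.06,-.065,.104),(-.03,-.065,.104),(-.03,.065,.104),(0,-.035,.14)]
O={"top":[(246.3,198),(306.3,189.3),(312.7,230),(252.7,239.3),(295,216.7)],
"side":[(247.4,238),(279,193.6),(315,208),(287.8,255.2),(295.4,202.8)]}
for use in(["top"],["side"],["top","side"]):
    f=lambda p:np.concatenate([proj(n,L(p,c))-np.array(o) for n in use for c,o in zip(C,O[n])])
    r=least_squares(f,[.5,0,0]);print(use,r.x.round(4),r.fun.round(1))
p=r.x
print("hinge",L(p,(0,.36,.105)),"proj",proj("top",L(p,(0,.36,.105))),proj("side",L(p,(0,.36,.105))))
h=L(p,(0,.36,0))
for n,uv in(("top",(233.7,282)),("side",(313.5,293))):
    k=ray(n,uv,.098);d=k-h;a=np.arctan2(d[1],d[0])-(p[2]-np.pi/2);print("gate",k,np.hypot(*d[:2]),a)
a=-a if a<0 else a
for nm,uv,z in(("bob",(286,284),.034),("wheel",(325,286),.013),("stand",(228,190),.04),("case top",(391,209),.165)): 
    w=ray("top",uv,z);print(nm,w.round(3))
for nm,q in(("corner",(0,.035,.104)),("end",(.035,.035,.104)),("pin",(0,-.035,.144)),("railshut",(-.007,.21,.061))):print(nm,L(p,q).round(4))
print("ex",np.cos(p[2]),np.sin(p[2]))
E
```

```text
['top'] [ 0.5678 -0.0015  0.0774] [ 0.   0.4 -0.5  0.5 -0.3  0.4 -1.   0.   1.8 -1.2]
['side'] [0.5633 0.002  0.0729] [-0.2 -0.1 -1.5  0.3  0.7  0.6 -0.3 -0.3  1.2 -0.4]
['top', 'side'] [ 5.657e-01 -2.000e-04  7.570e-02] [-0.5  1.3 -1.   1.5 -0.8  1.4 -1.6  1.   1.2 -0.2 -0.5 -1.3 -2.  -0.8
  0.1 -0.7 -0.7 -1.6  0.7 -1.6]
hinge [0.53849921 0.35879489 0.105     ] proj [109.89153198 246.48261115] [189.33855651 380.37236628]
gate [0.44721959 0.10335305 0.098     ] 0.27126095042005405 -0.4189364137542726
gate [0.44582176 0.10877635 0.098     ] 0.26664280061194867 -0.43071745490664437
bob [ 0.437 -0.005  0.034]
wheel [ 0.426 -0.094  0.013]
stand [0.662 0.115 0.04 ]
case top [ 0.566 -0.223  0.165]
corner [0.5631 0.0347 0.104 ]
end [0.598  0.0374 0.104 ]
pin [ 0.5684 -0.0351  0.144 ]
railshut [0.5429 0.2087 0.061 ]
ex 0.9971332853461847 0.07566512574974145
```

```bash
python3 -m handwheel '[{"tx":0.018,"ty":-0.035,"roll":5},{"tx":0.018,"ty":-0.035,"roll":5},{"tx":0.018,"ty":-0.035,"roll":5},{"tx":0.018,"ty":-0.035,"roll":5},{"tx":0.018,"ty":-0.035}]' -1 40
python3 -m handwheel '[{"tx":0.02,"ty":-0.035,"tz":-0.01},{"tx":0.02,"ty":-0.035,"tz":-0.01},{"tx":0.02,"ty":-0.035,"tz":-0.01},{"tx":0.02,"ty":-0.035,"tz":-0.01},{"tx":0.02,"ty":-0.035,"tz":-0.01}]'
```

```text
invalid input
invalid input
```

```bash
python3 -m handwheel '[{"tx":0.018,"ty":-0.035,"tz":0.0,"roll":5},{"tx":0.018,"ty":-0.035,"tz":0.0,"roll":5},{"tx":0.018,"ty":-0.035,"tz":0.0,"roll":5},{"tx":0.018,"ty":-0.035,"tz":0.0,"roll":5},{"tx":0.018,"ty":-0.035,"tz":0.0,"roll":0}]' -1 40
```

```text
time_s: 0.52
tool_pos: [0.2698, 0.4477, 0.231]
eef_rot: [-0.037, 0.999, -0.0, -0.0]
force: [0.8, 0.5, -0.2]
width: 0.0256
grip_force: 0.0
```

```bash
python3 -m handwheel '[{"tx":0.026,"ty":-0.032,"tz":0.0,"roll":0},{"tx":0.026,"ty":-0.032,"tz":0.0,"roll":0},{"tx":0.026,"ty":-0.032,"tz":0.0,"roll":0},{"tx":0.026,"ty":-0.032,"tz":0.0,"roll":0},{"tx":0.026,"ty":-0.032,"tz":0.0,"roll":0}]'
python3 -m handwheel '[{"tx":0.0,"ty":-0.03,"tz":-0.02,"roll":0},{"tx":0.01,"ty":-0.03,"tz":-0.03,"roll":0},{"tx":0.01,"ty":0.0,"tz":-0.035,"roll":0},{"tx":0.0,"ty":0.0,"tz":-0.035,"roll":0},{"tx":0.0,"ty":0.0,"tz":-0.035,"roll":0}]'
```

```text
time_s: 0.93
tool_pos: [0.4002, 0.2879, 0.2312]
eef_rot: [-0.035, 0.999, -0.0, -0.0]
force: [0.9, -0.4, -0.5]
width: -0.0003
grip_force: 0.0
time_s: 1.35
tool_pos: [0.4201, 0.2303, 0.0765]
eef_rot: [-0.033, 0.999, 0.0, 0.001]
force: [-0.2, 0.0, 0.8]
width: -0.0001
grip_force: 0.0
```

```bash
python3 -m handwheel '[{"tx":0.01,"ty":-0.01,"tz":-0.025,"roll":0},{"tx":0.015,"ty":0.0,"tz":0.0,"roll":0},{"tx":0.01,"ty":0.0,"tz":0.0,"roll":0},{"tx":0.01,"ty":0.0,"tz":0.0,"roll":0},{"tx":0.01,"ty":0.0,"tz":0.0,"roll":0}]'
python3 -m handwheel '[{"tx":0.01,"ty":-0.002,"tz":0.0,"roll":0},{"tx":0.01,"ty":-0.002,"tz":0.0,"roll":0},{"tx":0.01,"ty":-0.002,"tz":0.0,"roll":0},{"tx":0.01,"ty":-0.002,"tz":0.0,"roll":0},{"tx":0.008,"ty":-0.002,"tz":0.0,"roll":0}]'
```

```text
time_s: 1.77
tool_pos: [0.4746, 0.2213, 0.0531]
eef_rot: [-0.035, 0.999, 0.0, -0.0]
force: [-1.9, -0.5, -0.6]
width: -0.0002
grip_force: 0.5
time_s: 2.18
tool_pos: [0.5237, 0.2112, 0.053]
eef_rot: [-0.035, 0.999, 0.0, 0.001]
force: [-1.3, 0.9, -0.2]
width: -0.0002
grip_force: 0.4
```

```bash
python3 -m handwheel '[{"tx":0.003,"ty":0.0,"tz":0.0,"roll":0},{"tx":0.003,"ty":0.0,"tz":0.0,"roll":0},{"tx":0.003,"ty":0.0,"tz":0.0,"roll":0}]'
python3 -m handwheel '[{"tx":0.002,"ty":0.0,"tz":0.0,"roll":0},{"tx":0.002,"ty":0.0,"tz":0.0,"roll":0}]'
```

```text
time_s: 2.43
tool_pos: [0.5309, 0.2108, 0.0525]
eef_rot: [-0.035, 0.999, -0.0, -0.0]
force: [-1.1, 0.2, -0.2]
width: -0.0001
grip_force: 0.3
time_s: 2.6
tool_pos: [0.532, 0.2108, 0.0523]
eef_rot: [-0.035, 0.999, -0.001, -0.003]
force: [-8.8, 0.3, 7.5]
width: 0.0003
grip_force: 4.6
```

```bash
python3 -m handwheel '[{"tx":0.001,"ty":0.0,"tz":0.0,"roll":0},{"tx":0.0,"ty":0.0,"tz":0.0,"roll":0},{"tx":0.0,"ty":0.0,"tz":0.0,"roll":0}]'
python3 -m handwheel '[{"tx":-0.015,"ty":0.0,"tz":0.0,"roll":0},{"tx":-0.035,"ty":0.0,"tz":0.0,"roll":0},{"tx":0.0,"ty":-0.02,"tz":0.035,"roll":0},{"tx":0.0,"ty":-0.02,"tz":0.035,"roll":0},{"tx":0.0,"ty":-0.02,"tz":0.035,"roll":0}]'
python3 - <<'E'
from rig import camera
from h import *
import cv2
t=camera("top");a=cv2.resize(t[170:310,85:345],None,fx=3,fy=3,interpolation=cv2.INTER_CUBIC);cv2.imwrite("pics/top1.png",a)
E
```

```text
time_s: 2.85
tool_pos: [0.532, 0.2109, 0.0523]
eef_rot: [-0.035, 0.999, -0.001, -0.004]
force: [-7.4, 0.1, 6.1]
width: 0.0
grip_force: 3.8
time_s: 3.27
tool_pos: [0.485, 0.151, 0.1584]
eef_rot: [-0.036, 0.999, -0.0, -0.001]
force: [1.1, 0.0, 0.7]
width: -0.0
grip_force: 0.0
```

View pics/top1.png

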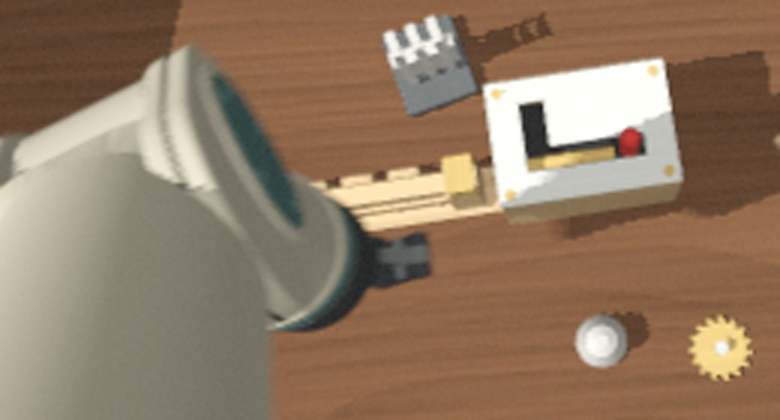

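The gate is shut and its keeper lines up with the post. Next I'll move over the plate to the pin's right-hand side.

```bash
python3 -m handwheel '[{"tx":0.0,"ty":0.0,"tz":0.04,"roll":0},{"tx":0.012,"ty":-0.035,"tz":0.0,"roll":0},{"tx":0.015,"ty":-0.038,"tz":0.0,"roll":0},{"tx":0.015,"ty":-0.038,"tz":0.0,"roll":0},{"tx":0.015,"ty":-0.038,"tz":0.0,"roll":0}]'
python3 -m handwheel '[{"tx":0.015,"ty":-0.038,"tz":0.0,"roll":0},{"tx":0.015,"ty":-0.038,"tz":0.0,"roll":0},{"tx":0.0,"ty":-0.004,"tz":-0.025,"roll":0},{"tx":0.0,"ty":0.0,"tz":-0.025,"roll":0},{"tx":0.0,"ty":0.0,"tz":0.0,"roll":0}]'
```

```text
time_s: 3.73
tool_pos: [0.5438, 0.0008, 0.1983]
eef_rot: [-0.035, 0.999, -0.0, 0.001]
force: [-0.2, 0.4, 0.2]
width: -0.0
grip_force: 0.0
time_s: 4.15
tool_pos: [0.57, -0.0788, 0.1436]
eef_rot: [-0.034, 0.999, 0.0, -0.004]
force: [-1.9, 0.9, -0.2]
width: -0.0001
grip_force: 0.0
```

```bash
python3 -m handwheel '[{"tx":0.0,"ty":0.0,"tz":-0.015,"roll":0},{"tx":0.0,"ty":0.0,"tz":-0.01,"roll":0},{"tx":0.0,"ty":0.005,"tz":0.0,"roll":0},{"tx":0.0,"ty":0.0,"tz":0.0,"roll":0}]'
python3 -c "
from rig import camera
import cv2
cv2.imwrite('pics/side1.png',cv2.resize(camera('side')[150:330,200:440],None,fx=3,fy=3,interpolation=cv2.INTER_CUBIC))"
```

```text
time_s: 4.48
tool_pos: [0.5731, -0.0709, 0.1229]
eef_rot: [-0.036, 0.999, 0.001, -0.0]
force: [-0.3, 1.2, 0.5]
width: 0.0001
grip_force: 0.0
```

View pics/side1.png

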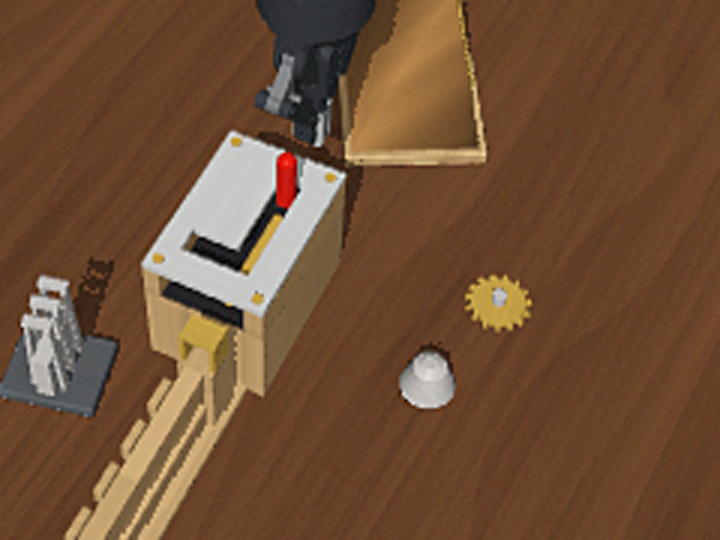

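The fingers stand behind the pin and in line with it, so I'll push along the long leg.

```bash
python3 -m handwheel '[{"tx":-0.001,"ty":0.01,"tz":0.0,"roll":0},{"tx":-0.001,"ty":0.01,"tz":0.0,"roll":0},{"tx":-0.001,"ty":0.01,"tz":0.0,"roll":0},{"tx":0.0,"ty":0.01,"tz":0.0,"roll":0},{"tx":-0.001,"ty":0.01,"tz":0.0,"roll":0}]'
python3 -m handwheel '[{"tx":-0.001,"ty":0.008,"tz":0.0,"roll":0},{"tx":-0.001,"ty":0.008,"tz":0.0,"roll":0},{"tx":0.0,"ty":0.004,"tz":0.0,"roll":0},{"tx":0.0,"ty":0.004,"tz":0.0,"roll":0}]'
```

```text
time_s: 4.95
tool_pos: [0.5692, -0.0225, 0.1232]
eef_rot: [-0.035, 0.999, -0.0, 0.0]
force: [-0.0, -3.6, 2.6]
width: -0.0
grip_force: 1.8
time_s: 5.28
tool_pos: [0.567, 0.0018, 0.1227]
eef_rot: [-0.035, 0.999, 0.0, -0.0]
force: [0.7, -2.7, 1.3]
width: 0.0
grip_force: 1.4
```

```bash
python3 -m handwheel '[{"tx":0.0,"ty":0.004,"tz":0.0,"roll":0},{"tx":0.0,"ty":0.004,"tz":0.0,"roll":0},{"tx":0.0,"ty":0.002,"tz":0.0,"roll":0}]'
python3 -m handwheel '[{"tx":0.0,"ty":0.003,"tz":0.0,"roll":0},{"tx":0.0,"ty":0.002,"tz":0.0,"roll":0}]'
```

```text
time_s: 5.53
tool_pos: [0.5664, 0.0115, 0.1224]
eef_rot: [-0.035, 0.999, 0.0, -0.001]
force: [-0.7, -2.5, 1.4]
width: -0.0004
grip_force: 1.4
time_s: 5.7
tool_pos: [0.5663, 0.015, 0.1224]
eef_rot: [-0.034, 0.999, -0.001, -0.001]
force: [-1.6, -8.3, 2.8]
width: 0.0002
grip_force: 4.1
```

```bash
python3 -m handwheel '[{"tx":0.0,"ty":0.001,"tz":0.0,"roll":0},{"tx":0.0,"ty":0.0,"tz":0.0,"roll":0}]'
python3 -m handwheel '[{"tx":0.0,"ty":-0.02,"tz":0.0,"roll":0},{"tx":0.0,"ty":-0.02,"tz":0.0,"roll":0},{"tx":-0.03,"ty":0.0,"tz":0.02,"roll":0},{"tx":-0.03,"ty":0.0,"tz":0.02,"roll":0}]'
python3 -c "
from rig import camera
import cv2
cv2.imwrite('pics/side2.png',cv2.resize(camera('side')[150:330,200:440],None,fx=3,fy=3,interpolation=cv2.INTER_CUBIC))"
```

```text
time_s: 5.87
tool_pos: [0.5663, 0.0148, 0.1224]
eef_rot: [-0.034, 0.999, -0.001, -0.001]
force: [-1.9, -6.0, 2.2]
width: 0.0001
grip_force: 3.2
time_s: 6.2
tool_pos: [0.5064, -0.0233, 0.1613]
eef_rot: [-0.033, 0.999, 0.001, -0.001]
force: [0.2, 0.4, 0.6]
width: -0.0
grip_force: 0.0
```

View pics/side2.png

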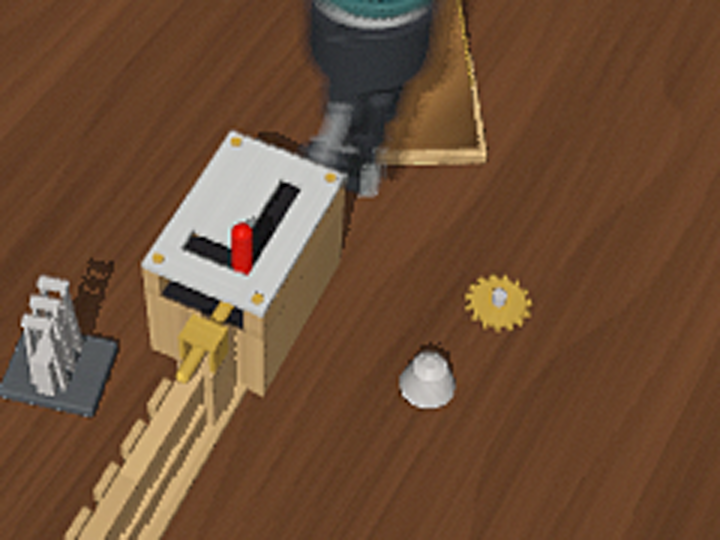

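The bolt is through the keeper and the pin is at the corner. I'll go round to the robot side of the pin and push along the short leg.

```bash
python3 -m handwheel '[{"tx":0.0,"ty":0.03,"tz":0.0,"roll":0},{"tx":0.013,"ty":0.028,"tz":0.0,"roll":0},{"tx":0.0,"ty":0.0,"tz":-0.025,"roll":0},{"tx":0.0,"ty":0.0,"tz":-0.015,"roll":0},{"tx":0.0,"ty":0.0,"tz":0.0,"roll":0}]'
python3 -m handwheel '[{"tx":0.012,"ty":0.001,"tz":0.0,"roll":0},{"tx":0.01,"ty":0.001,"tz":0.0,"roll":0},{"tx":0.01,"ty":0.001,"tz":0.0,"roll":0},{"tx":0.01,"ty":0.0,"tz":0.0,"roll":0},{"tx":0.01,"ty":0.001,"tz":0.0,"roll":0}]'
```

```text
time_s: 6.67
tool_pos: [0.5181, 0.0367, 0.1201]
eef_rot: [-0.036, 0.999, 0.0, -0.003]
force: [-0.2, -0.6, -0.0]
width: -0.0003
grip_force: 0.0
time_s: 7.08
tool_pos: [0.571, 0.0399, 0.123]
eef_rot: [-0.035, 0.999, 0.001, -0.001]
force: [-3.5, 0.2, 1.0]
width: 0.0001
grip_force: 1.5
```

Expected end is at TCP x of about 0.58.

```bash
python3 -m handwheel '[{"tx":0.004,"ty":0.0,"tz":0.0,"roll":0},{"tx":0.003,"ty":0.0,"tz":0.0,"roll":0},{"tx":0.003,"ty":0.0,"tz":0.0,"roll":0}]'
python3 -m handwheel '[{"tx":0.002,"ty":0.0,"tz":0.0,"roll":0},{"tx":0.001,"ty":0.0,"tz":0.0,"roll":0}]'
```

```text
time_s: 7.33
tool_pos: [0.5814, 0.0397, 0.1227]
eef_rot: [-0.035, 0.999, 0.0, -0.001]
force: [-2.5, 1.1, 1.1]
width: 0.0002
grip_force: 1.2
time_s: 7.5
tool_pos: [0.5818, 0.0394, 0.1225]
eef_rot: [-0.035, 0.999, 0.0, -0.003]
force: [-9.2, 2.0, 7.4]
width: -0.0002
grip_force: 4.6
```

Stop felt. I'll hold briefly, then retreat and check.

```bash
python3 -m handwheel '[{"tx":0.001,"ty":0.0,"tz":0.0,"roll":0},{"tx":0.0,"ty":0.0,"tz":0.0,"roll":0},{"tx":0.0,"ty":0.0,"tz":0.0,"roll":0}]'
python3 -m handwheel '[{"tx":-0.02,"ty":0.0,"tz":0.0,"roll":0},{"tx":-0.035,"ty":0.0,"tz":0.01,"roll":0},{"tx":-0.03,"ty":-0.01,"tz":0.03,"roll":0},{"tx":-0.03,"ty":-0.015,"tz":0.03,"roll":0},{"tx":0.0,"ty":0.0,"tz":0.02,"roll":0}]'
python3 -c "
from rig import camera
import cv2
cv2.imwrite('pics/side3.png',cv2.resize(camera('side')[150:330,200:440],None,fx=3,fy=3,interpolation=cv2.INTER_CUBIC))"
```

```text
time_s: 7.75
tool_pos: [0.5818, 0.0394, 0.1225]
eef_rot: [-0.035, 0.999, 0.0, -0.004]
force: [-10.5, 2.7, 6.4]
width: -0.0
grip_force: 4.7
time_s: 8.17
tool_pos: [0.4688, 0.0124, 0.2104]
eef_rot: [-0.033, 0.999, -0.001, -0.002]
force: [-0.4, 0.1, -0.0]
width: -0.0001
grip_force: 0.0
```

View pics/side3.png

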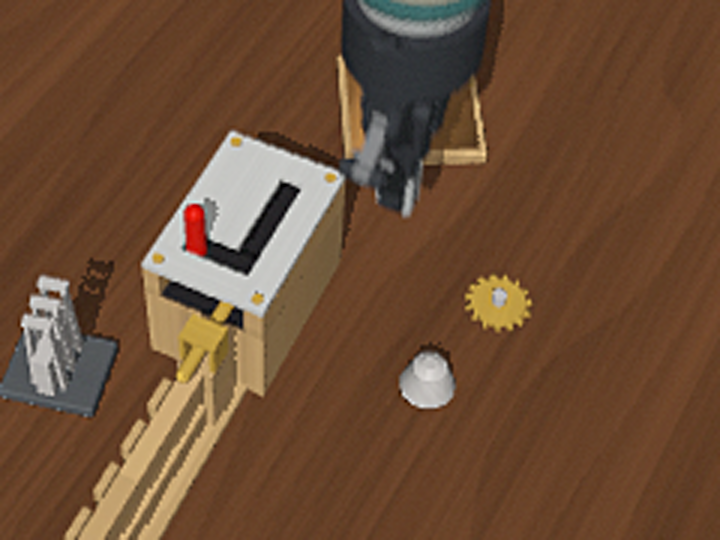

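The pin stands at the closed end of the short leg at about (195,245), the bolt is in the keeper, the gate is shut, and the wheel, bob, stand and case are where they were.

```bash
python3 -m handwheel '[{"tx":0.0,"ty":0.0,"tz":0.0,"roll":0},{"tx":0.0,"ty":0.0,"tz":0.0,"roll":0}]'; python3 -c "
from rig import ticket
print(ticket.sign_off())"
```

```text
time_s: 8.38
tool_pos: [0.4756, 0.0155, 0.2095]
eef_rot: [-0.034, 0.999, 0.0, 0.001]
force: [0.8, 0.2, -0.7]
width: 0.0
grip_force: 0.0
the job is handed in; nothing more can be done
None
```

The gate is shut, the bolt is in the keeper, the pin is at the end of the short leg, and the arm is clear, going by the final picture and the stops I felt; the job is handed in, but sign-off gave no verdict.

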